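# Clamp the deviation turntable with the adjustable wrench

## Robot

A 7-joint arm with a two-finger parallel gripper is mounted at the origin on the work surface. World frame = base frame: x ahead of the robot, y to its left, z up, the work surface at z = 0. Lengths are in m, angles in rad, forces in N, time in s.
With the tool pointing down it reaches from about 0.35 to 0.9 m from the base axis. Payload 8.1 kg.
Tool frame: the origin (TCP) lies on the centre line of the jaws, within the pads' length; the fingertips stand 17 mm ahead of it and the grasp point (between the pads) lies 2 mm behind it; z points along the fingers, y is the direction in which the jaws open and shut (so a half turn about z gives the same grasp; the last joint's range is limited). The gripper opens to 92 mm and grips with 3 to 60 N. Pads are 19 mm wide; open, the fingers measure 130 mm over their backs; the gripper's body (75 mm by 190 mm) begins 47 mm behind the grasp point.
Start: joints at [1.114, 0.434, 0.025, 1.573, -0.012, 1.134, -0.075], TCP at [0.217, -0.586, 0.244] pointing down, gripper open.
Joint ranges: [-2.62, 2.62], [-0.44, 2.09], [-1.27, 1.32], [0.08, 2.57], [-1.32, 4.46], [0.12, 2], [-2.74, 2.74]. Speed limits (rad/s): [2.22, 2.22, 3.01, 3.01, 3.14, 3.14, 3.14].

## Interface

Orientations are given as a rotation vector (axis times angle).
In Python, from cell import arm, imaging, job gives the robot as it stands.
- The arm moves only by the tool jog_arm, never from a script. Its argument "moves" is a list of rows, each an object with "fingers": the closure, from -1 (fully open) to 1 (shut); "xyz": the shift along the tool's x, y, z in cm, a list of three; "angular": the turn, a rotation vector about the tool's x, y, z in rad, a list of three. In form: [{"fingers": fingers, "xyz": [dx, dy, dz], "angular": [ax, ay, az]}, ...]. A call has 1 to 12 rows; each row is the pose to reach, as a shift and turn from the pose commanded when the call began, along the tool's axes at that moment; what a row does not reach only later rows make up. A row lasts 1/8 s, in which the tool goes at most 62.5 mm and 10.7 degrees, less where a joint would pass 70% of its speed; a pose out of reach is approached as far as the arm can. A call with a gripper value outside its range is refused whole. The fingers move at their own pace and stop on an object; "grip_force" is the grip in N (left out, the last holds). Time passes only in rows, so rows that repeat a pose let the fingers close. It gives the time, the measured TCP pose, the force and the opening at its end, in the units of the state.
- arm.observe(): the state, without advancing time (a new reading comes with each control period).
- imaging.get_image(name): name is "scene" or "top"; returns the picture (384x512x3 uint8, red, green, blue); there is no depth.
- imaging.camera_params(name): a dict with "fx", "fy", "cx", "cy" (pixels), "rvec" (rotation vector, rad) and "tvec" (3), from world to camera coordinates, as OpenCV has them. Camera axes: x right, y down, z forward; pixel columns grow to the right and rows downward; lengths in m; the calibration is good to about 2 mm. A picture is of the moment at which its call begins. camera_params takes no time and is no camera call.
- job.sign_off(): hands the job in, once; it reports no verdict.
The state is a dict: "clock": time; "joints": joint angles; "dq": joint speeds; "joint_efforts": joint torques, N m; "position": TCP position; "ee_rot": TCP orientation; "force": force on the tool from outside, world axes, zero at the start; "ft_torque": the same for the moment, N m; "width": opening from 0.0 (shut) to 1.0 (fully open).
Only numpy, scipy, OpenCV 4.12 (cv2) and the standard library are available. Lean on these libraries where they do the work, as an engineer would, in place of code of your own. Each camera call takes 0.05 s, during which the arm holds its last target. There are 200 camera calls.

## Task

Fit the open adjustable wrench over the big hexagon nut in the middle of the deviation turntable, then roll its worm knob clockwise until the jaw is snug on the nut and let go of it. Then take the wrench by the handle and turn the nut clockwise until it comes hard up against its stop, and let go, leaving the wrench lying closed on the nut. Do not press on the nut or turntable with the gripper itself, and leave the door, the azimuth circle and the reflector alone.

Things in the scene. Friction and masses are not known exactly. Their poses are not given: they have to be found in the camera images.
- turntable: Brass disc 270 mm across, flush in the bench (no edge to catch), the hexagon nut (counted as part of it) at its centre. Fixed; place and yaw vary. Origin: centre, at z = 0. A small fixed brass control knob, 34 mm wide and 31 mm high, stands 113 mm out along its +x axis (away from the robot, within 30 degrees).
- nut_top (a point): Centre of the top of the steel nut, 26 mm above the bench (a stud ends 4 mm higher). The nut is 34 mm across flats, 39 mm across corners, with upright flats from the bench to its top, and only turns about the vertical. The frame turns with it: flats face its +y and -y axes and every 60 degrees from there.
- nut (a joint): Turn of the nut in rad, growing clockwise seen from above; it starts between 0.1 and 0.35 and stops dead at 0.9 (home). It is stiff: about 0.45 N m to turn. Heaving on past the stop (much over 8 N at the handle's middle) springs the wrench's jaw open.
- wrench: Loose steel adjustable wrench, 176 mm long, 0.5 kg, lying flat. Origin at its underside, where the nut's centre sits when the nut touches the fixed jaw. Mouth opens to +x; fixed jaw on the +y side, inner face y = +17 mm, x = -20 to +16, 22 high. Back of mouth x = -22; head x = -48 to -22, y = -42 to +31, 22 high. Handle to -x: x = -160 to -48, 24 wide about y = -5, 26 high.
- wrench_grip (a point): Point on the handle 78 mm behind the wrench origin (x = -78, y = -5 mm), 20 mm above its underside, close to the centre of mass; pinch across the handle (wrench y) here. Axes as the wrench.
- jaw: Sliding jaw of the wrench, 36 mm long, 12 thick, clear of the bench, top 22 mm up. Origin on its inner face, 1 mm above the wrench underside: in the wrench frame at x = 0, y from -29 mm (mouth 46 mm) upward as it closes; mouth width = 17 mm minus this y. Starts 43 to 46 mm open. Moved only by the worm knob, which locks it (holds about 50 N).
- worm: Round knurled worm knob on top of the wrench head, upright axis, 28 mm diameter, to be gripped 27 to 58 mm above the wrench underside. Origin on its axis 23.5 mm up, at x = -35, y = -5 mm of the wrench. Clockwise from above closes the jaw 4 mm per rad; takes 0.2 N m when free, 0.35 or more with the jaw tight (a resting hand may feel up to 0.2 either way). 2.2 to 3.1 rad are needed: several grasps.
- binnacle_door: Bystander: olive bronze binnacle door lying flat, 130 x 190 mm, 13 mm thick, with a 28 mm high brass stud; origin at the middle of its underside.
- azimuth_circle: Bystander: glass azimuth circle, ring 170 mm across with two brass vanes 44 mm high; origin at the middle of its underside.
- reflector: Bystander: copper lamp reflector, a bowl 140 mm across and 50 mm high; origin at the middle of its underside.
Mind the look-alikes: they are no part of the job. What is meant by the wrench is not brown or turquoise, and is the larger of those in its own colour.

How it is judged:
By the outcome, as a careful person would: the job done as asked, in the order asked, and still so for the second after the job is handed in, with the robot touching nothing.
It also fails if it takes over 72 s, if anything falls off the work surface, if the arm or the gripper's body presses on something with over 40 N, if the wrist force passes 120 N, or if a joint passes its speed limit or range.

## Working session

There is one attempt and no reset: what is moved stays moved. The work goes in short steps, Python scripts to look and compute and a tool call to move; the robot and the scene stay as the last step left them, time stands still between calls to the robot, and variables do not carry over. Pictures are saved under pics/ and viewed, about 8 in all and at most 12, crops included, and the job is handed in when it is done.

Besides the shell and the picture viewer there is one more tool, called after "Emit:" by a JSON object that holds its "op" and its "data". jog_arm: Moves the arm, as the interface text tells. Its arguments: {"type":"object","properties":{"moves":{"type":"array"},"grip_force":{"type":"number"}},"required":["moves"]}

```bash
ls; mkdir -p pics; python3 - <<'E'
from cell import arm, imaging, job
import cv2
print(arm.observe())
for n in("scene","top"):
    im=imaging.get_image(n); cv2.imwrite(f"pics/{n}0.png",im[...,::-1]); print(n,imaging.camera_params(n))
a=cv2.imread("pics/scene0.png");b=cv2.imread("pics/top0.png")
cv2.imwrite("pics/t0.png",cv2.resize(b,(800,600),interpolation=cv2.INTER_CUBIC))
E
```

```text
pics
{'clock': 0.0, 'joints': array([ 1.1143579 ,  0.4352419 ,  0.02498727,  1.57409673, -0.01158466,
        1.13400068, -0.07510945]), 'dq': array([ 1.10651181e-03, -2.98650924e-04,  8.65338877e-04,  1.37458247e-03,
       -8.31460492e-04, -2.70442621e-03,  1.71740166e-05]), 'joint_efforts': array([-3.22214055e-04, -6.67855310e+01,  9.84111093e-01, -3.14469302e+01,
       -6.07887260e-02,  4.28579771e-02,  9.12290625e-05]), 'position': array([ 0.21633046, -0.58584828,  0.24293352]), 'ee_rot': array([-3.09106244e+00, -5.52509693e-01,  6.95823657e-04]), 'force': array([ 0.47876934, -0.29595936, -0.6382993 ]), 'ft_torque': array([-0.01243679, -0.03315522,  0.00678813]), 'width': 1.0011802522731164}
scene {'fx': 459.31821072055067, 'fy': 459.31821072055067, 'cx': 252.47725656336422, 'cy': 193.47885867848933, 'rvec': array([ 1.78470952,  1.47847528, -0.76990513]), 'tvec': array([-0.0925132 , -0.27708702,  1.99315119])}
top {'fx': 423.79370471911477, 'fy': 423.79370471911477, 'cx': 258.3604624487578, 'cy': 189.21615902778535, 'rvec': array([ 2.20043383, -2.14243932,  0.08288079]), 'tvec': array([-0.01925654,  0.59425361,  1.27558092])}
```

View pics/t0.png

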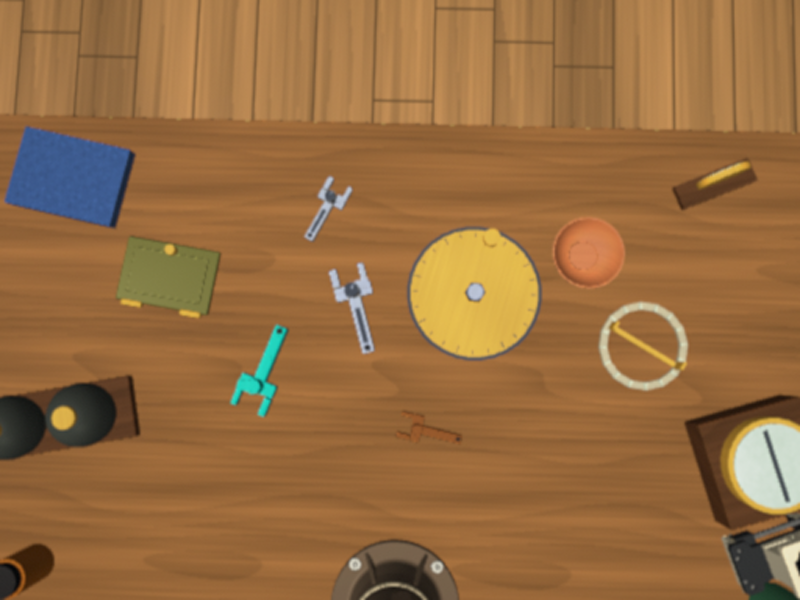

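View pics/scene0.png

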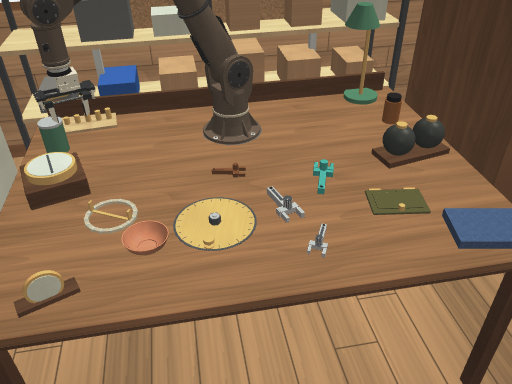

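The scene shows these candidates (raw top image px): large grey wrench at (227,190), small grey one at (210,132), turquoise at (165,245) and brown at (277,275). By the description I choose the large grey one. The turntable is at about (304,187). I'll check this in one close crop.

```bash
cat > h.py <<'E'
from cell import arm, imaging, job
import cv2, numpy as np
from scipy.spatial.transform import Rotation as R
def cam(n):
    p=imaging.camera_params(n); K=np.array([[p['fx'],0,p['cx']],[0,p['fy'],p['cy']],[0,0,1.]])
    return K,np.array(p['rvec'],float),np.array(p['tvec'],float)
def proj(n,P):
    K,r,t=cam(n); return cv2.projectPoints(np.atleast_2d(np.array(P,float)),r,t,K,None)[0][:,0]
def back(n,uv,z):
    K,r,t=cam(n); M=R.from_rotvec(r).as_matrix(); c=-M.T@t
    uv=np.atleast_2d(np.array(uv,float)); d=(np.c_[uv,np.ones(len(uv))]@np.linalg.inv(K).T)@M
    return c+d*((z-c[2])/d[:,2])[:,None]
def crop(im,u,v,w,h,s): # raw centre px
    x0,y0=int(u-w/2),int(v-h/2); return cv2.resize(im[y0:y0+h,x0:x0+w],None,fx=s,fy=s,interpolation=cv2.INTER_CUBIC),x0,y0
def fr(x,y,yaw,pts):
    pts=np.atleast_2d(pts).astype(float); c,s=np.cos(yaw),np.sin(yaw)
    return np.c_[x+c*pts[:,0]-s*pts[:,1],y+s*pts[:,0]+c*pts[:,1],pts[:,2]]
E
python3 - <<'E'
from h import *
b=cv2.imread("pics/top0.png")
c,x0,y0=crop(b,270,185,160,110,5);print(x0,y0)
cv2.imwrite("pics/c1.png",c)
hsv=cv2.cvtColor(b,cv2.COLOR_BGR2HSV)
m=(cv2.inRange(hsv,(15,120,120),(35,255,255)))
n,l,s,ce=cv2.connectedComponentsWithStats(m)
i=[k for k in range(1,n) if s[k,4]>1500]
for k in i:
    if 250<ce[k,0]<350: 
        cnt=max(cv2.findContours((l==k).astype('uint8'),0,1)[0],key=len); e=cv2.fitEllipse(cv2.convexHull(cnt)); print(e,back("top",e[0],0))
print("knob",back("top",(490*.64,237*.64),0.031), "nut",back("top",(475*.64,292*.64),.026))
E
```

```text
190 130
((250.6230926513672, 147.639404296875), (548.4100952148438, 809.0299682617188), 3.2563297748565674) [[0.72800194 0.02495078 0.        ]]
((303.423828125, 186.29368591308594), (80.89311981201172, 84.42644500732422), 9.405165672302246) [[ 0.60970124 -0.14386423  0.        ]]
knob [[ 0.71453984 -0.17031333  0.031     ]] nut [[ 0.60541883 -0.143208    0.026     ]]
```

View pics/c1.png

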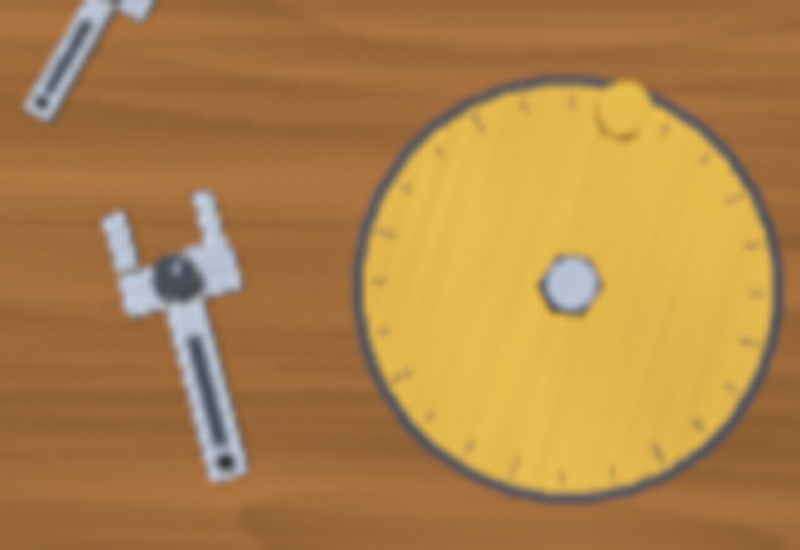

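The crop confirms that the large grey wrench is about 174 mm long, with the worm at crop (178,278), mouth facing up and fixed jaw on the left. The nut is at (570,285) and the control knob at (623,110). Next I fit poses with rendered silhouettes.

```bash
cat > fit.py <<'E'
from h import *
from scipy.optimize import minimize
S=6
def boxes(gap): # x0,x1,y0,y1,z0,z1 in m
    j=17-gap
    return np.array([[-20,16,17,29,0,22],[-48,-22,-42,31,0,22],[-160,-48,-17,7,0,26],[-20,16,j-12,j,1,22]])/1000
def box_pts(b): return np.array([[x,y,z] for x in b[:2] for y in b[2:4] for z in b[4:6]])
def hexpts(): a=np.arange(6)*np.pi/3; r=.017/np.cos(np.pi/6); return np.array([[r*np.cos(t),r*np.sin(t),z] for t in a for z in(0,.026)])
def cyl(x,y,r,z0,z1): a=np.linspace(0,2*np.pi,24); return np.array([[x+r*np.cos(t),y+r*np.sin(t),z] for t in a for z in(z0,z1)])
def render(n,P,roi):
    x0,y0,w,h=roi; m=np.zeros((h*S,w*S),np.uint8)
    for q in P:
        uv=(proj(n,q)-[x0-.5,y0-.5])*S-.5
        cv2.fillConvexPoly(m,cv2.convexHull(np.round(uv*16).astype(np.int32)),255,shift=4)
    return cv2.resize(m,(w,h),interpolation=cv2.INTER_AREA)/255.
def wr(p,z=0): 
    P=[box_pts(b) for b in boxes(p[3])]+[cyl(-.035,-.005,.014,.0235,.058)]
    return [fr(p[0],p[1],p[2],q+[0,0,z]) for q in P]
def grey(im): # soft greyness 0..1 : low saturation
    hs=cv2.cvtColor(im,cv2.COLOR_BGR2HSV).astype(float); return np.clip((130-hs[...,1])/60,0,1)
def rois(P,n):
    uv=proj(n,np.vstack(P)); a=uv.min(0)-8; b=uv.max(0)+8; return int(a[0]),int(a[1]),int(b[0]-a[0]),int(b[1]-a[1])
def fit(mk,p0,ims,steps):
    R0={n:rois(mk(p0),n) for n in ims}
    G={n:grey(ims[n])[R0[n][1]:R0[n][1]+R0[n][3],R0[n][0]:R0[n][0]+R0[n][2]] for n in ims}
    f=lambda q:sum(np.mean((render(n,mk(p0+q*steps),R0[n])-G[n])**2) for n in ims)
    s=np.vstack([np.zeros(len(p0)),np.eye(len(p0))])
    best=min((minimize(f,np.zeros(len(p0)),method='Nelder-Mead',options=dict(initial_simplex=k*s,maxiter=300)) for k in(1,-1,2)),key=lambda r:r.fun)
    return p0+best.x*steps,best.fun
E
python3 - <<'E'
from fit import *
ims={n:cv2.imread(f"pics/{n}0.png") for n in("top","scene")}
w=back("top",(190+178/5,130+278/5),.058)[0]; p0=np.array([*fr(w[0],w[1],.24,[[.035,.005,0]])[0,:2],.24,45])
for k in({"top"},{"scene"},{"top","scene"}):
    print(k,fit(wr,p0,{n:ims[n] for n in k},np.array([.004,.004,.06,1.5])))
nm=lambda p:[fr(p[0],p[1],p[2],hexpts()),fr(p[0],p[1],p[2],cyl(0,0,.006,.026,.03))]
for y in(-.6,-.45,-.3):
    for k in({"top"},{"scene"},{"top","scene"}):
        print(y,k,fit(nm,np.array([.607,-.144,y]),{n:ims[n] for n in k},np.array([.003,.003,.1])))
c,x0,y0=crop(ims['top'],304,187,26,20,20);d,_,_=crop(ims['scene'],215,219,26,20,20)
cv2.imwrite("pics/n1.png",np.vstack([c,d]))
E
```

```text
{'top'} (array([ 0.63462731,  0.11408171,  0.28684334, 44.0867784 ]), np.float64(0.014723406322553341))Traceback (most recent call last):
  File "<stdin>", line 5, in <module>
  File "fit.py", line 28, in fit
    best=min((minimize(f,np.zeros(len(p0)),method='Nelder-Mead',options=dict(initial_simplex=k*s,maxiter=300)) for k in(1,-1,2)),key=lambda r:r.fun)
  File "fit.py", line 28, in <genexpr>
    best=min((minimize(f,np.zeros(len(p0)),method='Nelder-Mead',options=dict(initial_simplex=k*s,maxiter=300)) for k in(1,-1,2)),key=lambda r:r.fun)
              ~~~~~~~~^^^^^^^^^^^^^^^^^^^^^^^^^^^^^^^^^^^^^^^^^^^^^^^^^^^^^^^^^^^^^^^^^^^^^^^^^^^^^^^^^^^^^^^^
    res = _minimize_neldermead(fun, x0, args, callback, bounds=bounds,
                               **options)
    fsim[k] = func(sim[k])
              ~~~~^^^^^^^^
    fx = function(np.copy(x), *(wrapper_args + args))
  File "fit.py", line 26, in <lambda>
    f=lambda q:sum(np.mean((render(n,mk(p0+q*steps),R0[n])-G[n])**2) for n in ims)
               ~~~^^^^^^^^^^^^^^^^^^^^^^^^^^^^^^^^^^^^^^^^^^^^^^^^^^^^^^^^^^^^^^^^
  File "fit.py", line 26, in <genexpr>
    f=lambda q:sum(np.mean((render(n,mk(p0+q*steps),R0[n])-G[n])**2) for n in ims)
                            ~~~~~~^^^^^^^^^^^^^^^^^^^^^^^^
  File "fit.py", line 13, in render
    uv=(proj(n,q)-[x0-.5,y0-.5])*S-.5
        ~~~~^^^^^
  File "h.py", line 8, in proj
    K,r,t=cam(n); return cv2.projectPoints(np.atleast_2d(np.array(P,float)),r,t,K,None)[0][:,0]
          ~~~^^^
  File "h.py", line 5, in cam
    p=imaging.camera_params(n); K=np.array([[p['fx'],0,p['cx']],[0,p['fy'],p['cy']],[0,0,1.]])
ValueError: time passes only in moves, steps and waits
```

```bash
sed -i 's/^def cam(n):/import functools\n@functools.lru_cache(None)\ndef cam(n):/' h.py
cat > a.py <<'E'
from fit import *
ims={n:cv2.imread(f"pics/{n}0.png") for n in("top","scene")}
w=back("top",(190+178/5,130+278/5),.058)[0]; p0=np.array([*fr(w[0],w[1],.24,[[.035,.005,0]])[0,:2],.24,45])
for k in({"top"},{"scene"},{"top","scene"}):
    print(k,fit(wr,p0,{n:ims[n] for n in k},np.array([.004,.004,.06,1.5])))
nm=lambda p:[fr(p[0],p[1],p[2],hexpts()),fr(p[0],p[1],p[2],cyl(0,0,.006,.026,.03))]
for y in(-.6,-.35):
    for k in({"top"},{"scene"},{"top","scene"}):
        print(y,k,fit(nm,np.array([.607,-.144,y]),{n:ims[n] for n in k},np.array([.003,.003,.1])))
c,x0,y0=crop(ims['top'],304,187,26,20,14);d,_,_=crop(ims['scene'],215,219,26,20,14)
cv2.imwrite("pics/n1.png",np.vstack([c,d]))
E
python3 a.py
```

```text
{'top'} (array([ 0.63462731,  0.11408171,  0.28684334, 44.0867784 ]), np.float64(0.014723406322553341))
{'scene'} (array([ 0.63542499,  0.11714974,  0.29545602, 43.80164057]), np.float64(0.0034057759534739545))
{'top', 'scene'} (array([ 0.63511507,  0.11527129,  0.28977602, 43.01235648]), np.float64(0.025816617351441952))
-0.6 {'top'} (array([ 0.60806576, -0.14338204, -0.61388264]), np.float64(0.003379100118749325))
-0.6 {'scene'} (array([ 0.60749843, -0.14027235, -0.62469721]), np.float64(0.004854302437675544))
-0.6 {'top', 'scene'} (array([ 0.60808197, -0.14189485, -0.6283893 ]), np.float64(0.018100410887816925))
-0.35 {'top'} (array([ 0.60814016, -0.14347014, -0.5730792 ]), np.float64(0.0034341850330395847))
-0.35 {'scene'} (array([ 0.60786098, -0.14011489, -0.46626674]), np.float64(0.004872029609680248))
-0.35 {'top', 'scene'} (array([ 0.60773115, -0.14170618, -0.59750657]), np.float64(0.018269103111156565))
```

View pics/n1.png

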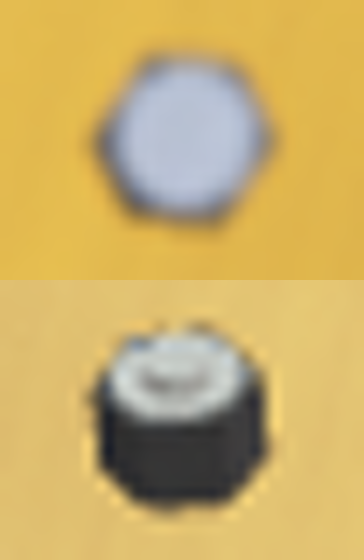

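The nut crop shows corners to the left and right in the top view, at (97,140) and (272,138). That puts the nut yaw at about -0.57, so I'll place the wrench at a yaw of about 0.48. Now I work out the move above the handle.

```bash
cat >> h.py <<'E'
def delta(x,y,z,yaw,prt=True):
    o=arm.observe(); M=R.from_rotvec(o['ee_rot']).as_matrix()
    T=np.array([[np.cos(yaw),np.sin(yaw),0],[np.sin(yaw),-np.cos(yaw),0],[0,0,-1]])
    d=M.T@(np.array([x,y,z])-o['position'])*100; a=R.from_matrix(M.T@T).as_rotvec()
    print("t",round(o['clock'],2),"pos",o['position'].round(4),"yaw",round(np.arctan2(M[1,0],M[0,0]),3),"tilt",M[2,:2].round(3),"j1,j7",o['joints'][[0,6]].round(2),"F",o['force'].round(1),"T",o['ft_torque'].round(2),"w",round(o['width'],3))
    print("  d_cm",d.round(2),"ang",a.round(3))
def wp(x,y,yaw,px,py): return fr(x,y,yaw,[[px,py,0]])[0,:2]
E
python3 -c "
from h import *
g=wp(.6351,.1156,.289,-.078,-.005);print(g)
delta(*g,.12,.289)"
```

```text
[0.56175968 0.08857783]
t 0.1 pos [ 0.2163 -0.5859  0.243 ] yaw 0.354 tilt [-0.    -0.001] j1,j7 [ 1.11 -0.08] F [ 0.1  0.3 -0.2] T [0.04 0.03 0.01] w 0.999
  d_cm [ 55.77 -51.29  12.37] ang [-0.001  0.     0.065]
```

Emit:
{"op": "jog_arm", "data": {"moves": [{"fingers":-1,"xyz":[55.8,-51.3,2],"angular":[0,0,0.065]},{"fingers":-1,"xyz":[55.8,-51.3,2],"angular":[0,0,0.065]},{"fingers":-1,"xyz":[55.8,-51.3,2],"angular":[0,0,0.065]},{"fingers":-1,"xyz":[55.8,-51.3,2],"angular":[0,0,0.065]},{"fingers":-1,"xyz":[55.8,-51.3,4],"angular":[0,0,0.065]},{"fingers":-1,"xyz":[55.8,-51.3,6],"angular":[0,0,0.065]},{"fingers":-1,"xyz":[55.8,-51.3,8],"angular":[0,0,0.065]},{"fingers":-1,"xyz":[55.8,-51.3,10],"angular":[0,0,0.065]},{"fingers":-1,"xyz":[55.8,-51.3,12.4],"angular":[0,0,0.065]},{"fingers":-1,"xyz":[55.8,-51.3,12.4],"angular":[0,0,0.065]},{"fingers":-1,"xyz":[55.8,-51.3,12.4],"angular":[0,0,0.065]},{"fingers":-1,"xyz":[55.8,-51.3,12.4],"angular":[0,0,0.065]}]}}

```text
clock: 1.6
position: [0.5525, 0.0697, 0.126]
ee_rot: [3.109, 0.451, -0.0]
force: [0.6, -0.5, 1.1]
width: 1.004
```

```bash
python3 -c "
from h import *
delta(.5618,.0886,.12,.289)"
```

```text
t 1.6 pos [0.5525 0.0697 0.126 ] yaw 0.288 tilt [-0.  0.] j1,j7 [-0.02 -1.66] F [ 0.6 -0.5  1.1] T [-0.08 -0.06  0.02] w 1.004
  d_cm [ 1.43 -1.55  0.6 ] ang [ 0.     0.    -0.001]
```

Emit:
{"op": "jog_arm", "data": {"moves": [{"fingers":-1,"xyz":[0,0,0],"angular":[0,0,0]},{"fingers":-1,"xyz":[0,0,0],"angular":[0,0,0]}]}}

```text
clock: 1.85
position: [0.5515, 0.0677, 0.1263]
ee_rot: [3.108, 0.453, -0.002]
force: [-0.3, -0.1, 0.6]
width: 0.997
```

```bash
python3 -c "
from h import *
cv2.imwrite('pics/s2.png',imaging.get_image('scene')[...,::-1])
delta(.5618,.0886,.02,.289)"
```

```text
t 1.9 pos [0.5516 0.0668 0.1267] yaw 0.288 tilt [-0.001  0.001] j1,j7 [-0.02 -1.66] F [0.4 0.3 0.2] T [-0.02  0.01  0.02] w 0.999
  d_cm [ 1.61 -1.81 10.67] ang [ 0.001  0.001 -0.001]
```

Emit:
{"op": "jog_arm", "data": {"moves": [{"fingers":-1,"xyz":[1.6,-1.8,4],"angular":[0,0,0]},{"fingers":-1,"xyz":[1.6,-1.8,8],"angular":[0,0,0]},{"fingers":-1,"xyz":[1.6,-1.8,10.5],"angular":[0,0,0]},{"fingers":-1,"xyz":[1.6,-1.8,10.6],"angular":[0,0,0]},{"fingers":1,"xyz":[1.6,-1.8,10.6],"angular":[0,0,0]},{"fingers":1,"xyz":[1.6,-1.8,10.6],"angular":[0,0,0]},{"fingers":1,"xyz":[1.6,-1.8,10.6],"angular":[0,0,0]},{"fingers":1,"xyz":[1.6,-1.8,10.6],"angular":[0,0,0]},{"fingers":1,"xyz":[1.6,-1.8,10.6],"angular":[0,0,0]},{"fingers":1,"xyz":[1.6,-1.8,10.6],"angular":[0,0,0]}], "grip_force": 40}}

```text
clock: 3.15
position: [0.5622, 0.0899, 0.0209]
ee_rot: [3.109, 0.452, -0.0]
force: [-0.1, -0.6, 0.6]
width: 0.394
```

```bash
python3 -c "
from h import *
delta(.5618,.0886,.09,.289)"
```

```text
t 3.15 pos [0.5622 0.0899 0.0209] yaw 0.289 tilt [-0.  0.] j1,j7 [-0.09 -1.75] F [-0.1 -0.6  0.6] T [ 0.    0.03 -0.04] w 0.394
  d_cm [-0.07  0.12 -6.91] ang [ 0.  0. -0.]
```

Emit:
{"op": "jog_arm", "data": {"moves": [{"fingers":1,"xyz":[0,0,0],"angular":[0,0,0]},{"fingers":1,"xyz":[0,0,0],"angular":[0,0,0]},{"fingers":1,"xyz":[0,0,0],"angular":[0,0,0]},{"fingers":1,"xyz":[0,0,-3],"angular":[0,0,0]},{"fingers":1,"xyz":[0,0,-7],"angular":[0,0,0]},{"fingers":1,"xyz":[0,0,-7],"angular":[0,0,0]}]}}

```text
clock: 3.9
position: [0.5637, 0.0907, 0.0931]
ee_rot: [-3.108, -0.452, -0.007]
force: [-0.4, 0.6, -4.9]
width: 0.264
```

```bash
python3 -c "
from h import *
delta(.5358,-.1790,.09,.477)"
```

```text
t 3.9 pos [0.5637 0.0907 0.0931] yaw 0.289 tilt [ 0.005 -0.   ] j1,j7 [-0.06 -1.71] F [-0.4  0.6 -4.9] T [0.03 0.01 0.1 ] w 0.264
  d_cm [-10.36  25.05   0.27] ang [ 0.    -0.005 -0.188]
```

Held (width 0.264, about 24 mm, with 5 N of weight). I'll carry it over the nut in steps.

Emit:
{"op": "jog_arm", "data": {"moves": [{"fingers":1,"xyz":[-1.7,4.2,0],"angular":[0,0,-0.03]},{"fingers":1,"xyz":[-3.4,8.4,0],"angular":[0,0,-0.06]},{"fingers":1,"xyz":[-5.1,12.6,0],"angular":[0,0,-0.09]},{"fingers":1,"xyz":[-6.8,16.8,0],"angular":[0,0,-0.12]},{"fingers":1,"xyz":[-8.6,21,0],"angular":[0,0,-0.16]},{"fingers":1,"xyz":[-10.2,24.5,0],"angular":[0,0,-0.188]},{"fingers":1,"xyz":[-10.4,25,0],"angular":[0,0,-0.188]},{"fingers":1,"xyz":[-10.4,25,0],"angular":[0,0,-0.188]},{"fingers":1,"xyz":[-10.4,25,0],"angular":[0,0,-0.188]}]}}

```text
clock: 5.03
position: [0.5337, -0.1775, 0.0903]
ee_rot: [-3.051, -0.745, 0.001]
force: [-0.6, 0.4, -4.8]
width: 0.259
```

```bash
cat > b.py <<'E'
from fit import *
import sys
tag,z=sys.argv[1],float(sys.argv[2])
ims={n:imaging.get_image(n)[...,::-1].copy() for n in("top","scene")}
for n in ims: cv2.imwrite(f"pics/{n}{tag}.png",ims[n])
delta(.5358,-.1790,.02,.477)
o=arm.observe(); M=R.from_rotvec(o['ee_rot']).as_matrix(); yaw=np.arctan2(M[1,0],M[0,0])
org=fr(*o['position'][:2],yaw,[[.078,.005,0]])[0]
print("origin from tcp",org,"yaw",yaw)
out=[]
for n,s,nut in(("top",7,(.6081,-.1434)),("scene",7,(.6075,-.1402))):
    im=ims[n]; P=wr([org[0],org[1],yaw,44],z)[:2]+wr([org[0],org[1],yaw,44],z)[3:]
    u,v=proj(n,[[org[0],org[1],z]])[0]; c,x0,y0=crop(im,u,v,56,40,s*1)
    for q in P: cv2.polylines(c,[np.int32((cv2.convexHull(np.float32(proj(n,q)))-[x0-.5,y0-.5])*s)],True,(0,0,255),1)
    cv2.polylines(c,[np.int32((cv2.convexHull(np.float32(proj(n,fr(*nut,-.57,hexpts()))))-[x0-.5,y0-.5])*s)],True,(0,255,0),1)
    out.append(c)
cv2.imwrite(f"pics/v{tag}.png",np.vstack(out))
E
python3 b.py A .0715
```

```text
t 5.12 pos [ 0.5339 -0.1778  0.0907] yaw 0.479 tilt [ 0.    -0.001] j1,j7 [ 0.45 -1.07] F [-0.1  0.5 -4.5] T [-0.01  0.02  0.03] w 0.259
  d_cm [0.11 0.2  7.07] ang [-0.001 -0.     0.002]
origin from tcp [ 0.60077727 -0.13737938  0.        ] yaw 0.47885564728112684
```

View pics/vA.png

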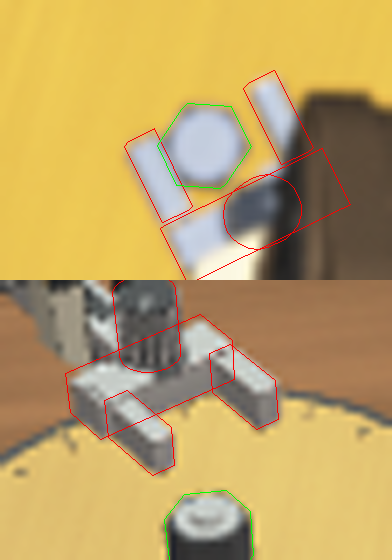

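The view shows the wrench held level. The scene view agrees with the model to about 1 mm, and the top view is offset by about 2.5 mm, so the nut is near (0.6085,-0.1405). The mouth is centred, so I shift slightly and lower.

Emit:
{"op": "jog_arm", "data": {"moves": [{"fingers":1,"xyz":[0.2,0.1,1],"angular":[0,0,0]},{"fingers":1,"xyz":[0.2,0.1,2],"angular":[0,0,0]},{"fingers":1,"xyz":[0.2,0.1,3],"angular":[0,0,0]},{"fingers":1,"xyz":[0.2,0.1,4],"angular":[0,0,0]},{"fingers":1,"xyz":[0.2,0.1,5],"angular":[0,0,0]}]}}

```text
clock: 5.75
position: [0.5358, -0.1793, 0.0401]
ee_rot: [-3.053, -0.742, 0.0]
force: [0.4, -0.2, -5.2]
width: 0.258
```

```bash
python3 b.py B .020
```

```text
t 5.85 pos [ 0.535  -0.1792  0.0395] yaw 0.477 tilt [-0.002 -0.001] j1,j7 [ 0.43 -1.1 ] F [-0.1 -0.8 -4.3] T [0.04 0.03 0.03] w 0.259
  d_cm [0.08 0.02 1.95] ang [-0.001  0.002 -0.   ]
origin from tcp [ 0.60205467 -0.13892945  0.        ] yaw 0.47670778534108066
```

View pics/vB.png

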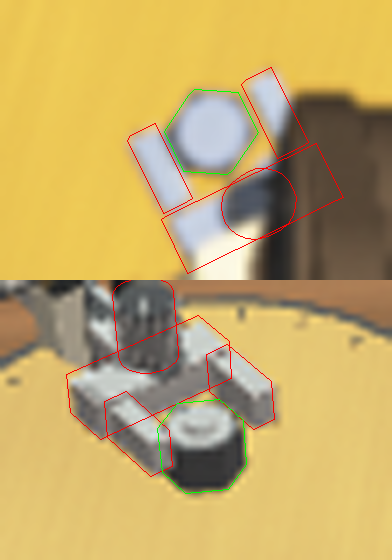

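Emit:
{"op": "jog_arm", "data": {"moves": [{"fingers":1,"xyz":[0.2,0,1],"angular":[0,0,0]},{"fingers":1,"xyz":[0.2,0,1.7],"angular":[0,0,0]},{"fingers":1,"xyz":[0.2,0,1.9],"angular":[0,0,0]},{"fingers":1,"xyz":[0.2,0.2,1.9],"angular":[0,0,0]},{"fingers":1,"xyz":[0.2,0.3,1.9],"angular":[0,0,0]},{"fingers":1,"xyz":[0.2,0.3,1.9],"angular":[0,0,0]}]}}

```text
clock: 6.6
position: [0.5393, -0.1813, 0.0221]
ee_rot: [3.053, 0.741, 0.001]
force: [-0.2, 0.1, -4.2]
width: 0.26
```

```bash
python3 -c "
from h import *
delta(.5365,-.1777,.02,.477)"
```

```text
t 6.6 pos [ 0.5393 -0.1813  0.0221] yaw 0.476 tilt [0. 0.] j1,j7 [ 0.42 -1.11] F [-0.2  0.1 -4.2] T [ 0.02 -0.04 -0.01] w 0.26
  d_cm [-0.08 -0.45  0.21] ang [ 0.    -0.    -0.001]
```

Emit:
{"op": "jog_arm", "data": {"moves": [{"fingers":1,"xyz":[0,0.1,0.1],"angular":[0,0,0]},{"fingers":1,"xyz":[0,0.2,0.1],"angular":[0,0,0]},{"fingers":1,"xyz":[0,0.2,0.1],"angular":[0,0,0]}]}}

```text
clock: 6.98
position: [0.5398, -0.1825, 0.0209]
ee_rot: [-3.052, -0.742, 0.0]
force: [-0.8, 1.6, -3.3]
width: 0.258
```

```bash
python3 -c "
from h import *
delta(.5365,-.1777,.02,.477)"
```

```text
t 6.97 pos [ 0.5398 -0.1825  0.0209] yaw 0.477 tilt [-0. -0.] j1,j7 [ 0.42 -1.11] F [-0.8  1.6 -3.3] T [0.37 0.15 0.11] w 0.258
  d_cm [-0.08 -0.58  0.09] ang [-0.  0.  0.]
```

Light contact on the fixed jaw. I release, rise and swing round for the worm, wound anticlockwise so there is room to turn clockwise.

Emit:
{"op": "jog_arm", "data": {"moves": [{"fingers":-1,"xyz":[0,0,0],"angular":[0,0,0]},{"fingers":-1,"xyz":[0,0,0],"angular":[0,0,0]},{"fingers":-1,"xyz":[0,0,0],"angular":[0,0,0]},{"fingers":-1,"xyz":[0,0,-3],"angular":[0,0,0]},{"fingers":-1,"xyz":[0,0,-8],"angular":[0,0,0]},{"fingers":-1,"xyz":[0,0,-9],"angular":[0,0,-0.18]},{"fingers":-0.6,"xyz":[2,0,-9],"angular":[0,0,-0.36]},{"fingers":-0.4,"xyz":[4.3,0,-9],"angular":[0,0,-0.54]},{"fingers":-0.2,"xyz":[4.3,0,-9],"angular":[0,0,-0.72]},{"fingers":-0.2,"xyz":[4.3,0,-9],"angular":[0,0,-0.9]},{"fingers":-0.2,"xyz":[4.3,0,-9],"angular":[0,0,-1.08]},{"fingers":-0.2,"xyz":[4.3,0,-9],"angular":[0,0,-1.26]}]}}

```text
clock: 8.48
position: [0.5783, -0.1633, 0.111]
ee_rot: [2.023, 2.403, -0.0]
force: [-0.4, -0.4, -0.1]
width: 0.601
```

Emit:
{"op": "jog_arm", "data": {"moves": [{"fingers":-0.2,"xyz":[0,0,0],"angular":[0,0,-0.18]},{"fingers":-0.2,"xyz":[0,0,0],"angular":[0,0,-0.36]},{"fingers":-0.2,"xyz":[0,0,0],"angular":[0,0,-0.54]},{"fingers":-0.2,"xyz":[0,0,0],"angular":[0,0,-0.72]},{"fingers":-0.2,"xyz":[0,0,0],"angular":[0,0,-0.9]},{"fingers":-0.2,"xyz":[0,0,0],"angular":[0,0,-1.08]},{"fingers":-0.2,"xyz":[0,0,0],"angular":[0,0,-1.26]},{"fingers":-0.2,"xyz":[0,0,0],"angular":[0,0,-1.44]},{"fingers":-0.2,"xyz":[0,0,0],"angular":[0,0,-1.6]},{"fingers":-0.2,"xyz":[0,0,0],"angular":[0,0,-1.6]},{"fingers":-0.2,"xyz":[0,0,0],"angular":[0,0,-1.6]}]}}

```text
clock: 9.85
position: [0.5782, -0.1632, 0.1109]
ee_rot: [-0.3, 3.127, -0.0]
force: [0.5, -0.1, 0.1]
width: 0.601
```

```bash
cat > c.py <<'E'
from fit import *
import sys
tag=sys.argv[1]; x,y,yw,gap=map(float,sys.argv[2:6])
ims={n:imaging.get_image(n)[...,::-1].copy() for n in("top","scene")}
delta(.578,-.1628,.05,yw)
out=[]
for n in ims:
    P=wr([x,y,yw,gap]); u,v=proj(n,[[x,y,0]])[0]; s=7; c,x0,y0=crop(ims[n],u,v,80,42,s); d=c.copy()
    for q in P+[fr(.6085,-.1405,yw,hexpts())]: cv2.polylines(d,[np.int32((cv2.convexHull(np.float32(proj(n,q)))-[x0-.5,y0-.5])*s)],True,(0,0,255),1)
    out.append(d)
cv2.imwrite(f"pics/v{tag}.png",np.vstack(out))
E
python3 c.py C .6068 -.1423 .477 44
```

```text
t 9.95 pos [ 0.5782 -0.1632  0.111 ] yaw -2.949 tilt [-0. -0.] j1,j7 [0.82 1.33] F [ 0.  -0.9  0.6] T [ 0.12 -0.14  0.03] w 0.598
  d_cm [0.02 0.04 6.1 ] ang [-0.     0.     2.857]
```

View pics/vC.png

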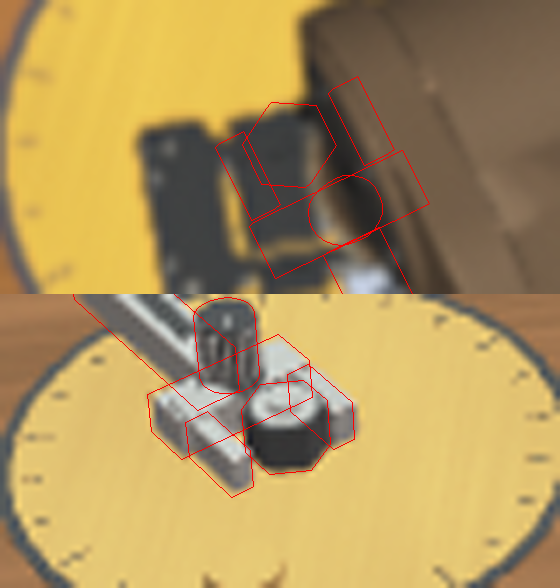

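The scene view shows the wrench seated round the nut within 1–2 mm of the model. I descend on the worm and grip it.

Emit:
{"op": "jog_arm", "data": {"moves": [{"fingers":-0.2,"xyz":[0,0,3],"angular":[0,0,0]},{"fingers":-0.2,"xyz":[0,0,5],"angular":[0,0,0]},{"fingers":-0.2,"xyz":[0,0,6],"angular":[0,0,0]},{"fingers":1,"xyz":[0,0,6],"angular":[0,0,0]},{"fingers":1,"xyz":[0,0,6],"angular":[0,0,0]},{"fingers":1,"xyz":[0,0,6],"angular":[0,0,0]},{"fingers":1,"xyz":[0,0,6],"angular":[0,0,0]},{"fingers":1,"xyz":[0,0,6],"angular":[0,0,0]},{"fingers":1,"xyz":[0,0,6],"angular":[0,0,0]}], "grip_force": 30}}

```text
clock: 11.08
position: [0.5786, -0.1626, 0.0516]
ee_rot: [-0.306, 3.126, 0.0]
force: [-2.5, 1.7, 5.4]
width: 0.299
```

```bash
python3 -c "
from h import *
delta(.578,-.1628,.05,.477)"
```

```text
t 11.07 pos [ 0.5786 -0.1626  0.0516] yaw -2.946 tilt [-0.001  0.   ] j1,j7 [0.79 1.28] F [-2.5  1.7  5.4] T [0.56 0.18 0.02] w 0.299
  d_cm [ 0.06 -0.01  0.16] ang [1.00e-03 0.00e+00 2.86e+00]
```

Emit:
{"op": "jog_arm", "data": {"moves": [{"fingers":1,"xyz":[0,0,0],"angular":[0,0,0.1]},{"fingers":1,"xyz":[0,0,0],"angular":[0,0,0.25]},{"fingers":1,"xyz":[0,0,0],"angular":[0,0,0.4]},{"fingers":1,"xyz":[0,0,0],"angular":[0,0,0.55]},{"fingers":1,"xyz":[0,0,0],"angular":[0,0,0.7]},{"fingers":1,"xyz":[0,0,0],"angular":[0,0,0.85]},{"fingers":1,"xyz":[0,0,0],"angular":[0,0,1.0]}]}}

```text
clock: 11.95
position: [0.5783, -0.1634, 0.0516]
ee_rot: [1.237, 2.887, -0.001]
force: [-1.4, -0.2, 5.8]
width: 0.299
```

```bash
python3 c.py D .6068 -.1423 .477 40
```

```text
t 12.05 pos [ 0.5784 -0.1633  0.0516] yaw 2.334 tilt [-0.001 -0.   ] j1,j7 [0.67 0.41] F [-1.9  0.8  6.9] T [ 0.11  0.3  -0.2 ] w 0.297
  d_cm [0.06 0.   0.16] ang [1.000e-03 1.000e-03 1.857e+00]
```

View pics/vD.png

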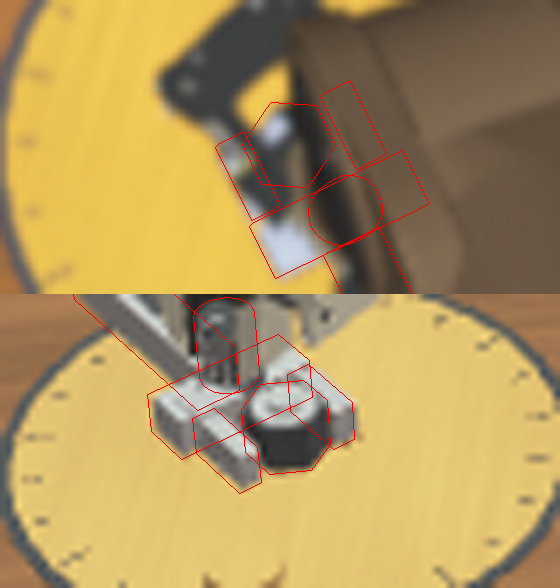

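The jaw has moved in by about 4 mm (left jaw in the scene view), and the worm torque is 0.2 N m. I keep turning.

Emit:
{"op": "jog_arm", "data": {"moves": [{"fingers":1,"xyz":[0,0,0],"angular":[0,0,0.14]},{"fingers":1,"xyz":[0,0,0],"angular":[0,0,0.28]},{"fingers":1,"xyz":[0,0,0],"angular":[0,0,0.42]},{"fingers":1,"xyz":[0,0,0],"angular":[0,0,0.56]},{"fingers":1,"xyz":[0,0,0],"angular":[0,0,0.7]},{"fingers":1,"xyz":[0,0,0],"angular":[0,0,0.84]},{"fingers":1,"xyz":[0,0,0],"angular":[0,0,0.98]},{"fingers":1,"xyz":[0,0,0],"angular":[0,0,1.1]}]}}

```text
clock: 13.05
position: [0.5776, -0.1635, 0.0515]
ee_rot: [2.56, 1.82, -0.002]
force: [-6.0, -0.1, 11.3]
width: 0.297
```

```bash
python3 -c "
from h import *
delta(.578,-.1628,.05,.477)"
```

```text
t 13.05 pos [ 0.5776 -0.1635  0.0515] yaw 1.236 tilt [-0.001 -0.001] j1,j7 [ 0.5 -0.5] F [-6.  -0.1 11.3] T [0.04 1.15 0.23] w 0.297
  d_cm [0.08 0.02 0.15] ang [-0.     0.001  0.759]
```

Emit:
{"op": "jog_arm", "data": {"moves": [{"fingers":1,"xyz":[0,0,0],"angular":[0,0,0.07]},{"fingers":1,"xyz":[0,0,0],"angular":[0,0,0.14]}]}}

```text
clock: 13.3
position: [0.5775, -0.1634, 0.0515]
ee_rot: [2.68, 1.639, -0.002]
force: [-6.1, 0.7, 11.3]
width: 0.294
```

```bash
python3 -c "
from h import *
delta(.578,-.1628,.05,.477)"
```

```text
t 13.3 pos [ 0.5775 -0.1634  0.0515] yaw 1.098 tilt [-0.001 -0.001] j1,j7 [ 0.48 -0.61] F [-6.1  0.7 11.3] T [0.03 1.21 0.22] w 0.294
  d_cm [0.08 0.02 0.15] ang [-0.     0.002  0.621]
```

Emit:
{"op": "jog_arm", "data": {"moves": [{"fingers":1,"xyz":[-0.04,-0.08,-0.1],"angular":[0,0,0]},{"fingers":1,"xyz":[-0.04,-0.08,-0.1],"angular":[0,0,0.07]},{"fingers":1,"xyz":[-0.04,-0.08,-0.1],"angular":[0,0,0.14]}]}}

```text
clock: 13.68
position: [0.5768, -0.1632, 0.0516]
ee_rot: [-2.788, -1.448, 0.001]
force: [-1.5, -0.3, 1.9]
width: 0.299
```

```bash
python3 c.py E .6068 -.1423 .477 36
```

```text
t 13.78 pos [ 0.5768 -0.1632  0.0516] yaw 0.959 tilt [-0.001 -0.001] j1,j7 [ 0.45 -0.72] F [-1.7  0.5  2.5] T [0.05 0.28 0.03] w 0.295
  d_cm [0.1  0.07 0.16] ang [-0.001  0.001  0.482]
```

View pics/vE.png

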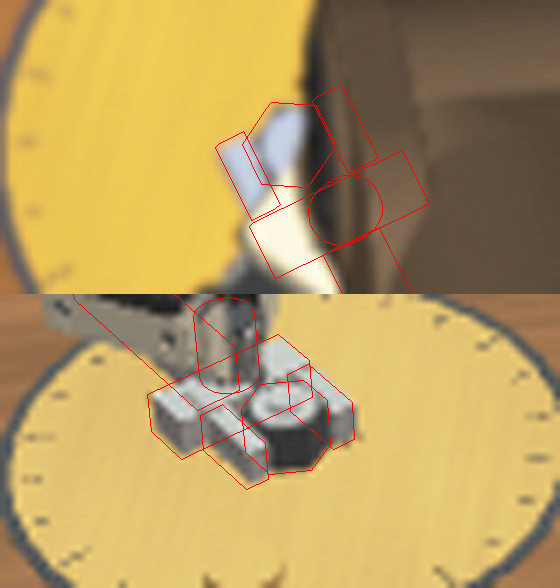

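The jaw is now about 35–36 mm open and nearly touching the nut. I go on in small steps, watching the torque.

Emit:
{"op": "jog_arm", "data": {"moves": [{"fingers":1,"xyz":[0,0,0],"angular":[0,0,0.07]},{"fingers":1,"xyz":[0,0,0],"angular":[0,0,0.14]}]}}

```text
clock: 14.02
position: [0.5768, -0.1631, 0.0516]
ee_rot: [-2.882, -1.25, 0.002]
force: [-2.1, -0.3, 1.0]
width: 0.299
```

```bash
python3 -c "
from h import *
delta(.578,-.1628,.05,.477)"
```

```text
t 14.03 pos [ 0.5768 -0.1631  0.0516] yaw 0.819 tilt [-0.001 -0.001] j1,j7 [ 0.43 -0.83] F [-2.1 -0.3  1. ] T [0.03 0.4  0.29] w 0.299
  d_cm [0.11 0.07 0.16] ang [-0.001  0.001  0.342]
```

Emit:
{"op": "jog_arm", "data": {"moves": [{"fingers":1,"xyz":[0,0,0],"angular":[0,0,0.07]},{"fingers":1,"xyz":[0,0,0],"angular":[0,0,0.14]}]}}

```text
clock: 14.28
position: [0.5767, -0.163, 0.0516]
ee_rot: [-2.962, -1.046, 0.002]
force: [-2.3, 0.3, 1.8]
width: 0.298
```

```bash
python3 -c "
from h import *
delta(.578,-.1628,.05,.477)"
```

```text
t 14.28 pos [ 0.5767 -0.163   0.0516] yaw 0.679 tilt [-0.001 -0.001] j1,j7 [ 0.4  -0.95] F [-2.3  0.3  1.8] T [0.07 0.51 0.43] w 0.298
  d_cm [0.12 0.06 0.16] ang [-0.001  0.001  0.202]
```

Emit:
{"op": "jog_arm", "data": {"moves": [{"fingers":1,"xyz":[0,0,0],"angular":[0,0,0.05]},{"fingers":1,"xyz":[0,0,0],"angular":[0,0,0.1]}], "grip_force": 40}}

```text
clock: 14.52
position: [0.5767, -0.163, 0.0516]
ee_rot: [-3.01, -0.898, 0.002]
force: [-3.0, -0.5, 2.1]
width: 0.296
```

```bash
python3 -c "
from h import *
delta(.578,-.1628,.05,.477)"
```

```text
t 14.53 pos [ 0.5767 -0.163   0.0516] yaw 0.58 tilt [-0.001 -0.001] j1,j7 [ 0.38 -1.03] F [-3.  -0.5  2.1] T [0.12 0.55 0.49] w 0.296
  d_cm [0.13 0.06 0.16] ang [-0.001  0.001  0.103]
```

Emit:
{"op": "jog_arm", "data": {"moves": [{"fingers":1,"xyz":[0,0,0],"angular":[0,0,0.05]},{"fingers":1,"xyz":[0,0,0],"angular":[0,0,0.1]}]}}

```text
clock: 14.78
position: [0.5766, -0.1629, 0.0516]
ee_rot: [-3.051, -0.747, 0.002]
force: [-2.8, 0.8, 2.6]
width: 0.298
```

```bash
python3 c.py F .6065 -.1423 .477 34
```

```text
t 14.88 pos [ 0.5766 -0.163   0.0516] yaw 0.48 tilt [-0.001 -0.001] j1,j7 [ 0.37 -1.11] F [-3.8  0.5  2.1] T [0.16 0.66 0.45] w 0.294
  d_cm [0.13 0.05 0.16] ang [-0.001  0.001  0.003]
```

View pics/vF.png

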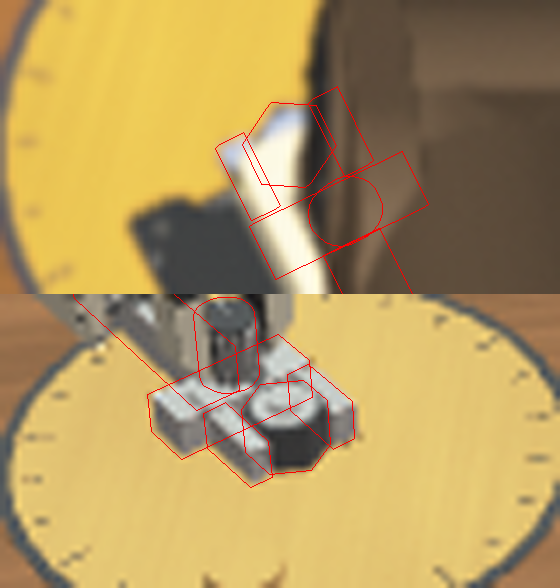

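The jaw now lies against the nut, with torque levelled off at 0.45–0.49 N m, so it is snug. I release, rise and fit the wrench pose again.

Emit:
{"op": "jog_arm", "data": {"moves": [{"fingers":-0.2,"xyz":[0,0,0],"angular":[0,0,0]},{"fingers":-0.2,"xyz":[0,0,0],"angular":[0,0,0]},{"fingers":-0.2,"xyz":[0,0,-1],"angular":[0,0,0]},{"fingers":-0.2,"xyz":[0,0,-6],"angular":[0,0,0]},{"fingers":-0.2,"xyz":[-5,0,-10],"angular":[0,0,0]},{"fingers":-0.2,"xyz":[-12,0,-12],"angular":[0,0,0]},{"fingers":-0.2,"xyz":[-16,0,-12],"angular":[0,0,0]},{"fingers":-0.2,"xyz":[-16,0,-12],"angular":[0,0,0]},{"fingers":-0.2,"xyz":[-16,0,-12],"angular":[0,0,0]}]}}

```text
clock: 16.0
position: [0.436, -0.2365, 0.1726]
ee_rot: [3.052, 0.742, 0.002]
force: [0.5, -0.1, -1.4]
width: 0.599
```

```bash
cat > d.py <<'E'
from fit import *
import sys
tag=sys.argv[1]; x,y,yw,gap=map(float,sys.argv[2:6])
ims={n:imaging.get_image(n)[...,::-1].copy() for n in("top","scene")}
delta(.578,-.1628,.05,yw)
nh=lambda p:[fr(p[0],p[1],p[2],q) for q in (hexpts(),)]
mk=lambda p:wr(p)+[fr(.6078 if 0 else p[0],p[1],p[2],hexpts())]
out=[]
for n in ims:
    r,f=fit(mk,np.array([x,y,yw,gap]),{n:ims[n]},np.array([.003,.003,.06,1.5])); print(n,r.round(4),round(f,4))
    u,v=proj(n,[[x-.03,y,0]])[0]; s=7; c,x0,y0=crop(ims[n],u,v,80,42,s)
    for q in mk(r): cv2.polylines(c,[np.int32((cv2.convexHull(np.float32(proj(n,q)))-[x0-.5,y0-.5])*s)],True,(0,0,255),1)
    out.append(c)
cv2.imwrite(f"pics/v{tag}.png",np.vstack(out))
E
python3 d.py G .6068 -.1415 .477 34
```

```text
t 16.1 pos [ 0.4364 -0.2357  0.1721] yaw 0.479 tilt [0.001 0.   ] j1,j7 [ 0.63 -0.83] F [ 0.2 -0.3  0.8] T [ 0.04 -0.02  0.02] w 0.599
  d_cm [15.91  0.04 12.23] ang [ 0.    -0.001  0.002]
top [ 0.6058 -0.1435  0.4677 34.1667] 0.0316
scene [ 0.6066 -0.1405  0.4697 34.2727] 0.0366
```

View pics/vG.png

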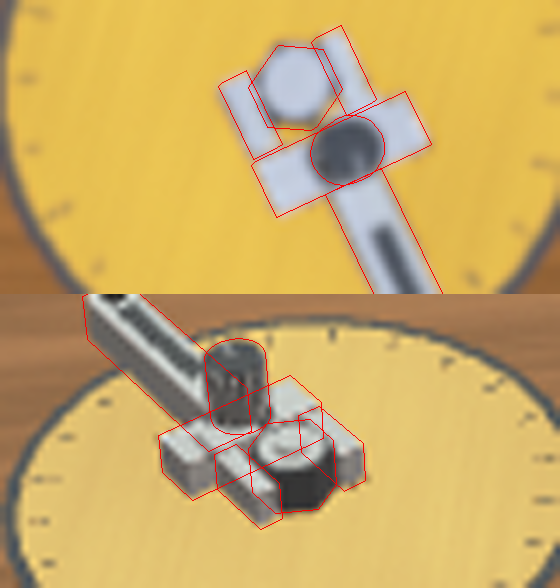

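The picture shows the jaw closed on the nut, with both cameras fitting a gap of 34.2 mm at yaw 0.47. Now I take the handle.

```bash
python3 -c "
from h import *
delta(.5394,-.1813,.021,.47)"
```

```text
t 16.1 pos [ 0.4364 -0.2357  0.1721] yaw 0.479 tilt [0.001 0.   ] j1,j7 [ 0.63 -0.83] F [ 0.2 -0.3  0.8] T [ 0.04 -0.02  0.02] w 0.599
  d_cm [11.63 -0.09 15.12] ang [ 0.    -0.001  0.009]
```

Emit:
{"op": "jog_arm", "data": {"moves": [{"fingers":-0.3,"xyz":[5,-0.1,5],"angular":[0,0,0.01]},{"fingers":-0.3,"xyz":[10,-0.1,8],"angular":[0,0,0.01]},{"fingers":-0.3,"xyz":[11.6,-0.1,10],"angular":[0,0,0.01]},{"fingers":-0.3,"xyz":[11.6,-0.1,13],"angular":[0,0,0.01]},{"fingers":-0.3,"xyz":[11.6,-0.1,15.1],"angular":[0,0,0.01]},{"fingers":-0.3,"xyz":[11.6,-0.1,15.1],"angular":[0,0,0.01]},{"fingers":1,"xyz":[11.6,-0.1,15.1],"angular":[0,0,0.01]},{"fingers":1,"xyz":[11.6,-0.1,15.1],"angular":[0,0,0.01]},{"fingers":1,"xyz":[11.6,-0.1,15.1],"angular":[0,0,0.01]},{"fingers":1,"xyz":[11.6,-0.1,15.1],"angular":[0,0,0.01]},{"fingers":1,"xyz":[11.6,-0.1,15.1],"angular":[0,0,0.01]},{"fingers":1,"xyz":[11.6,-0.1,15.1],"angular":[0,0,0.01]}], "grip_force": 15}}

```text
clock: 17.6
position: [0.5378, -0.1824, 0.0211]
ee_rot: [3.056, 0.726, 0.0]
force: [-1.3, 0.1, 4.2]
width: 0.258
```

```bash
cat >> h.py <<'E'
def arc(rows,C=(.608,-.141)):
    """tool-frame shifts for turning clockwise about C, from now"""
    o=arm.observe(); M=R.from_rotvec(o['ee_rot']).as_matrix(); p=o['position'][:2]-C
    yaw=np.arctan2(M[1,0],M[0,0]); F=o['force']; h=p/np.hypot(*p)
    print("t",round(o['clock'],2),"pos",o['position'].round(4),"yaw",round(yaw,3),"tang(resist)",round(float(-F[:2]@[h[1],-h[0]]),2),"radial",round(float(F[:2]@h),2),"F",F.round(1),"T",o['ft_torque'].round(2),"w",round(o['width'],3))
    for a in rows:
        c,s=np.cos(-a),np.sin(-a); d=np.array([c*p[0]-s*p[1],s*p[0]+c*p[1]])-p
        print(a,(M.T@[*d,0]*100).round(2))
E
python3 -c "
from h import *
arc([.05,.1,.15,.2,.25,.3])"
```

```text
t 17.6 pos [ 0.5378 -0.1824  0.0211] yaw 0.467 tang(resist) -0.76 radial 1.11 F [-1.3  0.1  4.2] T [ 0.16  0.15 -0.07] w 0.258
0.05 [-0.02 -0.41 -0.  ]
0.1 [-0.01 -0.81 -0.  ]
0.15 [ 0.01 -1.22 -0.  ]
0.2 [ 0.05 -1.63 -0.  ]
0.25 [ 0.12 -2.03 -0.  ]
0.3 [ 0.2  -2.43 -0.  ]
```

Emit:
{"op": "jog_arm", "data": {"moves": [{"fingers":1,"xyz":[0,-0.2,0],"angular":[0,0,0.025]},{"fingers":1,"xyz":[-0.02,-0.41,0],"angular":[0,0,0.05]},{"fingers":1,"xyz":[-0.01,-0.6,0],"angular":[0,0,0.075]},{"fingers":1,"xyz":[-0.01,-0.81,0],"angular":[0,0,0.1]}]}}

```text
clock: 18.1
position: [0.5346, -0.1762, 0.0211]
ee_rot: [3.088, 0.569, 0.002]
force: [1.5, -5.7, 0.2]
width: 0.262
```

```bash
python3 -c "
from h import *
arc([.05,.1,.15,.2,.25,.3])"
```

```text
t 18.1 pos [ 0.5346 -0.1762  0.0211] yaw 0.364 tang(resist) 5.75 radial 1.08 F [ 1.5 -5.7  0.2] T [-1.06 -0.42  0.44] w 0.262
0.05 [-0.02 -0.41 -0.  ]
0.1 [-0.03 -0.81 -0.  ]
0.15 [-0.01 -1.22 -0.  ]
0.2 [ 0.03 -1.63 -0.  ]
0.25 [ 0.09 -2.03 -0.  ]
0.3 [ 0.17 -2.43 -0.  ]
```

Emit:
{"op": "jog_arm", "data": {"moves": [{"fingers":1,"xyz":[0,-0.2,0],"angular":[0,0,0.025]},{"fingers":1,"xyz":[-0.02,-0.41,0],"angular":[0,0,0.05]},{"fingers":1,"xyz":[-0.02,-0.6,0],"angular":[0,0,0.075]},{"fingers":1,"xyz":[-0.03,-0.81,0],"angular":[0,0,0.1]},{"fingers":1,"xyz":[-0.02,-1.01,0],"angular":[0,0,0.125]},{"fingers":1,"xyz":[-0.01,-1.22,0],"angular":[0,0,0.15]},{"fingers":1,"xyz":[0.01,-1.43,0],"angular":[0,0,0.175]},{"fingers":1,"xyz":[0.03,-1.63,0],"angular":[0,0,0.2]}]}}

```text
clock: 19.1
position: [0.5291, -0.1608, 0.0211]
ee_rot: [3.13, 0.258, 0.002]
force: [2.8, -5.1, 1.1]
width: 0.26
```

```bash
python3 -c "
from h import *
arc([.03,.06,.09,.12,.15])"
```

```text
t 19.1 pos [ 0.5291 -0.1608  0.0211] yaw 0.165 tang(resist) 5.63 radial -1.44 F [ 2.8 -5.1  1.1] T [-1.05 -0.5   0.35] w 0.26
0.03 [-0.02 -0.24 -0.  ]
0.06 [-0.02 -0.49 -0.  ]
0.09 [-0.03 -0.73 -0.  ]
0.12 [-0.02 -0.98 -0.  ]
0.15 [-0.01 -1.22 -0.  ]
```

Emit:
{"op": "jog_arm", "data": {"moves": [{"fingers":1,"xyz":[0,-0.24,0],"angular":[0,0,0.03]},{"fingers":1,"xyz":[0,-0.49,0],"angular":[0,0,0.06]},{"fingers":1,"xyz":[0,-0.73,0],"angular":[0,0,0.09]},{"fingers":1,"xyz":[0.01,-0.98,0],"angular":[0,0,0.12]},{"fingers":1,"xyz":[0.02,-1.22,0],"angular":[0,0,0.15]}]}}

```text
clock: 19.73
position: [0.5271, -0.1488, 0.0212]
ee_rot: [3.14, 0.023, 0.002]
force: [2.3, -5.3, 1.6]
width: 0.264
```

```bash
python3 -c "
from h import *
arc([.015,.03,.045,.06,.09])"
```

```text
t 19.73 pos [ 0.5271 -0.1488  0.0212] yaw 0.014 tang(resist) 5.53 radial -1.74 F [ 2.3 -5.3  1.6] T [-1.11 -0.34  0.44] w 0.264
0.015 [-0.01 -0.12 -0.  ]
0.03 [-0.02 -0.24 -0.  ]
0.045 [-0.02 -0.36 -0.  ]
0.06 [-0.03 -0.49 -0.  ]
0.09 [-0.03 -0.73 -0.  ]
```

Resistance is steady at 5.5 N, so the nut is turning. The stop should come near yaw -0.1, so I take smaller steps.

Emit:
{"op": "jog_arm", "data": {"moves": [{"fingers":1,"xyz":[0,-0.12,0],"angular":[0,0,0.015]},{"fingers":1,"xyz":[0,-0.24,0],"angular":[0,0,0.03]},{"fingers":1,"xyz":[0,-0.36,0],"angular":[0,0,0.045]},{"fingers":1,"xyz":[0.01,-0.49,0],"angular":[0,0,0.06]}]}}

```text
clock: 20.23
position: [0.5269, -0.1441, 0.0211]
ee_rot: [3.139, -0.071, 0.001]
force: [1.1, -6.2, 3.8]
width: 0.261
```

```bash
python3 -c "
from h import *
arc([.015,.03,.045,.06])"
```

```text
t 20.23 pos [ 0.5269 -0.1441  0.0211] yaw -0.045 tang(resist) 6.25 radial -0.91 F [ 1.1 -6.2  3.8] T [-1.2  -0.1   0.46] w 0.261
0.015 [-0.01 -0.12 -0.  ]
0.03 [-0.02 -0.24 -0.  ]
0.045 [-0.02 -0.36 -0.  ]
0.06 [-0.03 -0.49 -0.  ]
```

Emit:
{"op": "jog_arm", "data": {"moves": [{"fingers":1,"xyz":[0,-0.12,0],"angular":[0,0,0.015]},{"fingers":1,"xyz":[0,-0.16,0],"angular":[0,0,0.02]}]}}

```text
clock: 20.48
position: [0.5268, -0.1425, 0.0211]
ee_rot: [3.138, -0.102, 0.001]
force: [0.6, -6.2, 3.3]
width: 0.26
```

```bash
python3 -c "
from h import *
arc([.01,.02,.03])"
```

```text
t 20.48 pos [ 0.5268 -0.1425  0.0211] yaw -0.065 tang(resist) 6.22 radial -0.51 F [ 0.6 -6.2  3.3] T [-1.21 -0.08  0.42] w 0.26
0.01 [-0.01 -0.08 -0.  ]
0.02 [-0.01 -0.16 -0.  ]
0.03 [-0.02 -0.24 -0.  ]
```

Emit:
{"op": "jog_arm", "data": {"moves": [{"fingers":1,"xyz":[0,-0.08,0],"angular":[0,0,0.01]},{"fingers":1,"xyz":[0,-0.16,0],"angular":[0,0,0.02]}]}}

```text
clock: 20.72
position: [0.5268, -0.141, 0.0211]
ee_rot: [3.137, -0.134, 0.001]
force: [0.4, -5.8, 3.2]
width: 0.259
```

```bash
python3 -c "
from h import *
arc([])"
```

```text
t 20.73 pos [ 0.5268 -0.141   0.0211] yaw -0.085 tang(resist) 5.82 radial -0.39 F [ 0.4 -5.8  3.2] T [-1.18 -0.07  0.47] w 0.259
```

Emit:
{"op": "jog_arm", "data": {"moves": [{"fingers":1,"xyz":[0,-0.08,0],"angular":[0,0,0.01]},{"fingers":1,"xyz":[0,-0.12,0],"angular":[0,0,0.015]}]}}

```text
clock: 20.98
position: [0.5269, -0.1399, 0.0211]
ee_rot: [3.136, -0.157, 0.001]
force: [-0.1, -6.2, 3.8]
width: 0.262
```

```bash
python3 -c "
from h import *
arc([])"
```

```text
t 20.98 pos [ 0.5269 -0.1399  0.0211] yaw -0.1 tang(resist) 6.22 radial 0.04 F [-0.1 -6.2  3.8] T [-1.31  0.02  0.46] w 0.262
```

Emit:
{"op": "jog_arm", "data": {"moves": [{"fingers":1,"xyz":[0,-0.08,0],"angular":[0,0,0.01]},{"fingers":1,"xyz":[0,-0.12,0],"angular":[0,0,0.015]}]}}

```text
clock: 21.22
position: [0.5269, -0.1388, 0.0211]
ee_rot: [3.135, -0.181, 0.001]
force: [-0.3, -7.3, 3.3]
width: 0.263
```

```bash
python3 -c "
from h import *
arc([])"
```

```text
t 21.23 pos [ 0.5269 -0.1388  0.0211] yaw -0.115 tang(resist) 7.27 radial 0.07 F [-0.3 -7.3  3.3] T [-1.32  0.09  0.45] w 0.263
```

Emit:
{"op": "jog_arm", "data": {"moves": [{"fingers":1,"xyz":[0,-0.08,0],"angular":[0,0,0.01]},{"fingers":1,"xyz":[0,-0.12,0],"angular":[0,0,0.015]}]}}

```text
clock: 21.48
position: [0.527, -0.1376, 0.0211]
ee_rot: [3.133, -0.205, 0.0]
force: [-1.6, -7.0, 4.5]
width: 0.263
```

```bash
python3 -c "
from h import *
arc([])"
```

```text
t 21.48 pos [ 0.527  -0.1376  0.0211] yaw -0.13 tang(resist) 7.03 radial 1.28 F [-1.6 -7.   4.5] T [-1.36  0.07  0.48] w 0.263
```

Emit:
{"op": "jog_arm", "data": {"moves": [{"fingers":1,"xyz":[0.02,-0.06,0],"angular":[0,0,0.008]},{"fingers":1,"xyz":[0.02,-0.08,0],"angular":[0,0,0.01]}]}}

```text
clock: 21.72
position: [0.5271, -0.1371, 0.0211]
ee_rot: [3.132, -0.22, -0.0]
force: [-1.6, -6.8, 4.1]
width: 0.267
```

```bash
python3 d.py H .6065 -.141 -.13 34; python3 -c "
from h import *
arc([])"
```

```text
t 21.82 pos [ 0.527  -0.137   0.0211] yaw -0.14 tilt [-0.     0.002] j1,j7 [ 0.21 -1.64] F [-1.1 -6.4  4.5] T [-1.5   0.2   0.38] w 0.261
  d_cm [ 5.41  1.84 -2.89] ang [ 0.002  0.    -0.01 ]
top [ 0.606  -0.1406 -0.0903 36.1801] 0.2505
scene [ 0.6048 -0.1453 -0.291  26.0964] 0.28
t 21.82 pos [ 0.527  -0.137   0.0211] yaw -0.14 tang(resist) 6.45 radial 0.75 F [-1.1 -6.4  4.5] T [-1.5   0.2   0.38] w 0.261
```

Emit:
{"op": "jog_arm", "data": {"moves": [{"fingers":1,"xyz":[0.01,-0.06,0],"angular":[0,0,0.008]},{"fingers":1,"xyz":[0.01,-0.12,0],"angular":[0,0,0.015]}]}}

```text
clock: 22.08
position: [0.5271, -0.1361, 0.0211]
ee_rot: [3.13, -0.244, -0.001]
force: [-1.3, -8.3, 4.5]
width: 0.264
```

```bash
python3 -c "
from h import *
arc([])"
```

```text
t 22.07 pos [ 0.5271 -0.1361  0.0211] yaw -0.156 tang(resist) 8.4 radial 0.78 F [-1.3 -8.3  4.5] T [-1.76  0.38  0.37] w 0.264
```

Emit:
{"op": "jog_arm", "data": {"moves": [{"fingers":1,"xyz":[0.01,-0.06,0],"angular":[0,0,0.008]},{"fingers":1,"xyz":[0.01,-0.1,0],"angular":[0,0,0.012]}]}}

```text
clock: 22.32
position: [0.5273, -0.1358, 0.0211]
ee_rot: [3.128, -0.264, -0.001]
force: [-2.0, -11.5, 4.6]
width: 0.267
```

```bash
python3 -c "
from h import *
arc([])"
```

```text
t 22.32 pos [ 0.5273 -0.1358  0.0211] yaw -0.168 tang(resist) 11.58 radial 1.22 F [ -2.  -11.5   4.6] T [-2.2   0.45  0.43] w 0.267
```

The stop is reached: the tool moved 0.3 mm for a 1 mm command and the force rose sharply to 11.6 N. I ease off, let go, rise clear and check.

Emit:
{"op": "jog_arm", "data": {"moves": [{"fingers":1,"xyz":[0,0.12,0],"angular":[0,0,-0.015]},{"fingers":-0.2,"xyz":[0,0.2,0],"angular":[0,0,-0.02]},{"fingers":-0.3,"xyz":[0,0.2,0],"angular":[0,0,-0.02]},{"fingers":-0.3,"xyz":[0,0.2,0],"angular":[0,0,-0.02]},{"fingers":-0.3,"xyz":[0,0.2,-1],"angular":[0,0,-0.02]},{"fingers":-0.3,"xyz":[0,0.2,-6],"angular":[0,0,-0.02]},{"fingers":-0.3,"xyz":[-3,0.2,-12],"angular":[0,0,-0.02]},{"fingers":-0.3,"xyz":[-10,0.2,-16],"angular":[0,0,-0.02]},{"fingers":-0.3,"xyz":[-14,0.2,-16],"angular":[0,0,-0.02]},{"fingers":-0.3,"xyz":[-14,0.2,-16],"angular":[0,0,-0.02]},{"fingers":-0.3,"xyz":[-14,0.2,-16],"angular":[0,0,-0.02]}]}}

```text
clock: 23.7
position: [0.3903, -0.1122, 0.1817]
ee_rot: [3.133, -0.228, 0.003]
force: [0.5, -0.6, 0.5]
width: 0.651
```

```bash
python3 d.py I .6065 -.141 -.13 34
```

```text
t 23.8 pos [ 0.3908 -0.1122  0.181 ] yaw -0.145 tilt [ 0.001 -0.   ] j1,j7 [ 0.26 -1.6 ] F [ 0.4  0.8 -0.2] T [ 0.09  0.02 -0.02] w 0.649
  d_cm [19.25  2.3  13.12] ang [-0.    -0.001 -0.015]
top [ 0.6057 -0.1423 -0.1207 33.9671] 0.0262
scene [ 0.6068 -0.1394 -0.1189 33.8343] 0.0243
```

View pics/vI.png

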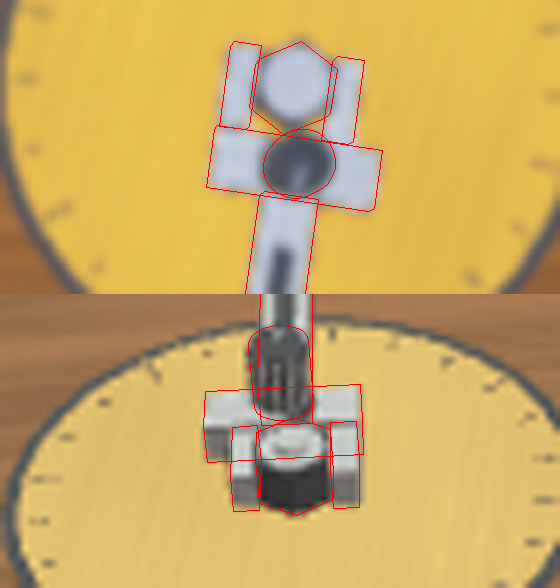

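The picture shows the wrench flat and closed on the nut. Both cameras fit a gap of 33.8–34.0 mm at yaw -0.12, which is 0.59 rad of turn, and the gripper is clear. I hand it in.

```bash
python3 -c "
from cell import job
print(job.sign_off())"
```

```text
the job is handed in; nothing more can be done
None
```

The job is done and handed in at about 24 s. I fitted the large grey wrench over the nut and rolled the worm clockwise about 2.9 rad in one grasp. The torque levelled off at 0.45–0.49 N m, so I took it as snug and let go of the knob. I then turned the nut clockwise by the handle until it hit its stop, eased off and let go.

**Last checks:**
- **Jaw:** both cameras fit a mouth of 33.8–34.0 mm, so it is still closed on the nut.
- **Turn:** the wrench went from yaw 0.47 to -0.12, about 0.59 rad. That matches my rough estimate of 0.57 rad to the stop.
- **Stop:** the tool stalled while the force rose from 6.4 to 11.6 N. That peak is above the 8 N guideline, but the jaw did not spring open.
- **Clearance:** the gripper was well clear and the wrench was lying flat. The door, azimuth circle and reflector were never approached.

**Disagreements:**
- **Cameras:** the two views differed by about 3 mm in y, which is calibration.
- **Tool yaw:** at the stop the tool had turned to -0.168 against the wrench's -0.12, which I put down to give in the grip.
- **Fit while holding the handle:** it was useless because the gripper hid the wrench, so I relied on the one taken after letting go.

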